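# Blow-dry a rinsed gel plate in the slot dryer

### The arm

A 7-joint arm with a two-finger parallel gripper is mounted at the origin on the work surface. World frame = base frame: x ahead of the robot, y to its left, z up, the work surface at z = 0. Lengths are in m, angles in rad, forces in N, time in s.
With the tool pointing down it reaches from about 0.35 to 0.9 m from the base axis. Payload 8.1 kg.
Tool frame: the origin (TCP) lies at the very end of the fingers, on their centre line; the grasp point (between the pads) lies 19 mm behind it (arm.grasp_offset is the distance from the TCP to the grasp point, in m); z points along the fingers, y is the direction in which the jaws open and shut (so a half turn about z gives the same grasp; the last joint's range is limited). The gripper opens to 92 mm and grips with 3 to 60 N. Pads are 19 mm wide; open, the fingers measure 130 mm over their backs; the gripper's body (75 mm by 190 mm) begins 47 mm behind the grasp point.
Start: joints at [-1.316, 0.434, 0.025, 1.573, -0.012, 1.134, -0.075], TCP at [0.219, 0.585, 0.227] pointing down, gripper open.
Joint ranges: [-2.62, 2.62], [-0.44, 2.09], [-1.27, 1.32], [0.08, 2.57], [-1.32, 4.46], [0.12, 2], [-2.74, 2.74]. Speed limits (rad/s): [2.22, 2.22, 3.01, 3.01, 3.14, 3.14, 3.14].

### API

Orientations are given as a rotation vector (axis times angle).
In Python, from cell import arm, eyes, workorder gives the robot as it stands.
- The arm moves only by the shell command python3 -m inch 'ROWS' [FORCE]. ROWS is JSON, a list that holds one entry, the list of rows, each a list of 5 numbers: the closure, from 0 (fully open) to 1 (shut), then the shift along the tool's x, y, z in mm, then the turn about the tool's z in degrees. A call has 1 to 12 rows; each row shifts and turns the pose as measured when the row begins, along the tool's axes as they then stand; what a row does not reach is not made up. A row lasts 1/10 s, in which the tool goes at most 50 mm and 8.59 degrees, less where a joint would pass 70% of its speed; a pose out of reach is approached as far as the arm can. A call with a gripper value outside its range is refused whole. The fingers move at their own pace and stop on an object; FORCE is the grip in N (left out, the last holds). Time passes only in rows, so rows that do not move let the fingers close. It gives the time, the measured TCP pose, the force and the opening at its end, in the units of the state.
- arm.observe(): the state, without advancing time (a new reading comes with each control period).
- eyes.get_image(name): name is "side" or "top" or "wrist"; returns a dict with "frame" (480x640x3 uint8, blue, green, red), "intrinsics" (3x3 intrinsics, pixels), "rvec" (rotation vector, rad) and "tvec" (3), from world to camera coordinates, as OpenCV has them; the wrist camera has in their place "T_tool_cam" (4x4, takes a point from camera to tool coordinates, whose origin is the TCP and whose axes are the flange's). Camera axes: x right, y down, z forward; pixel columns grow to the right and rows downward; lengths in m; the calibration is good to about 2 mm. The wrist camera is an equidistant fisheye: a pixel r from the principal point sees the ray r / f radians off the axis. A picture is of the moment at which its call begins: read the wrist's pose just before it. There is no depth.
- workorder.sign_off(): hands the job in, once; it reports no verdict.
The state is a dict: "clock": time; "joints": joint angles; "dq": joint speeds; "joint_efforts": joint torques, N m; "position": TCP position; "ee_rot": TCP orientation; "force": force on the tool from outside, world axes, zero at the start; "ft_torque": the same for the moment, N m; "width": opening from 0.0 (shut) to 1.0 (fully open).
Only numpy, scipy, OpenCV 4.12 (cv2) and the standard library are available. Lean on these libraries where they do the work, as an engineer would, in place of code of your own. Each camera call takes 0.05 s, during which the arm holds its last target.

### The job

The rinsed glass plate in the carrier with the blue grip is to be blown dry. First turn the yellow lever of the dryer's air valve to half open (45 degrees, over the red mark) and let go of it; then lift the blue carrier out of the draining rack by its grip and pass it, glass downwards, through the slot in the dryer's top, gently and without forcing it. Finish while still holding it there by the blue grip: the whole steel frame sunk just below the dryer's top, the blue grip clear above it, the carrier hanging in your hand and not let down to rest on the dryer; leave the orange carrier and everything else where they stand.

Things in the scene. Friction and masses are not known exactly. Their poses are not given: they have to be found in the camera images.
- dryer: Fixed air-blade dryer, a white metal box 130 (x) x 200 (y) x 135 (z) mm with clear windows front and back and an aluminium top, with an air inlet pipe and valve on its +y side. Origin: centre of its underside on the bench; z up. Its flat top is 135 mm up. It stands at a different place and yaw each time; the valve moves with it. Inside, below the slot, there is free space down to its floor at 12 mm (air bars lie 17 mm and more either side of the slot's middle plane).
- dryer_slot (a point): Centre of the slot, at the level of the dryer's top (135 mm above the bench). The slot is long along the dryer's y and narrow along its x. The mouth in the top is 78 x 20 mm and slopes in at 45 degrees, over 6 mm of depth, to a straight throat 66 x 8 mm that ends 35 mm below the top. Axes as the dryer's.
- air_valve (a joint): Angle of the air valve's lever about a vertical axis, rad: 0 = shut, the lever points along the dryer's -x; it grows clockwise seen from above to 1.571 = fully open, the lever along the dryer's +y; half open = 0.785, the lever midway, over the red mark on the fixed white scale plate (94 mm across) under it. Starts near shut. Friction (0.3 N m) keeps it where it is left.
- valve_axis (a point): Point on the lever's turning axis at the lever's height, 165 mm along +y from the dryer's middle and 117 mm above the bench. Fixed to the dryer.
- valve_grip (a point): Place to take the lever: on its middle line, 80 mm from the turning axis, 117 mm above the bench. The yellow sleeve is 18 mm wide and 14 mm tall and reaches from 30 to 115 mm from the axis. This frame turns with the lever; its own -x points outwards along the lever. Free space below down to the bench.
- carrier_blue: The carrier to dry, about 0.15 kg, standing upright in one of the rack's two pockets (either one): a steel frame with a glass plate 6 mm thick (x) x 64 mm wide (y) x 85 mm tall, then a flat neck 6 x 26 mm, then a blue plastic grip 18 mm thick (x) x 36 mm wide (y) from 120 to 166 mm up. Origin: centre of its lower edge; z up along it. Symmetrical: half a turn about z gives the same shape. Friction and mass vary a little.
- carrier_blue_grip (a point): Centre of the blue grip, 143 mm above the carrier's lower edge; it is pinched across its 18 mm thickness (the carrier's x). It can swivel a little about the pinch line while it is carried.
- carrier_blue_shoulder (a point): Centre of the frame's upper edge, 85 mm above the carrier's lower edge. The grip's underside is 35 mm above this point.
- rack: Fixed draining rack: white block 80 (x) x 220 (y) x 50 (z) mm in a low steel tray 130 x 270 x 16 mm, with two upright pockets at y = -50 and +50 mm, each 8 x 66 mm, 40 mm deep (pocket floor 10 mm above the bench), long along the rack's y. Origin: centre of the underside, on the bench.
- carrier_orange: A second carrier of the same shape with an orange grip, in the rack's other pocket. Not to be disturbed.
- wash_bottle: Bystander: white wash bottle with red top and spout, 60 mm across, 178 mm tall. Origin at its underside.
- beaker: Bystander: glass beaker, 72 mm across, 95 mm tall. Origin at its underside.
- flask: Bystander: stoppered conical glass flask, 82 mm across, 140 mm tall. Origin at its underside.
- tip_box: Bystander: blue pipette tip box with clear lid, 85 x 120 x 59 mm. Origin at its underside.
- glove_box: Bystander: light blue glove carton, 120 x 240 x 75 mm. Origin at its underside.
- marker: Bystander: white marker pen with green cap lying on the bench, 135 mm long, 13 mm thick. Origin at its underside.
There are look-alikes about, which are no part of the job. Leave any green look-alike of the carrier_blue alone.

How it is judged:
By the outcome, as a careful person would: the job done as asked, in the order asked, and still so for the second after the job is handed in, while the arm keeps its last pose, push and grip.
It also fails if it takes over 64 s, if anything falls off the work surface, if the arm or the gripper's body presses on something with over 40 N, if the wrist force passes 120 N, or if a joint passes its speed limit or range.

## Working session

There is one attempt and no reset: what is moved stays moved. The work goes in short steps, Python scripts to look and compute and a shell command to move; the robot and the scene stay as the last step left them, time stands still between calls to the robot, and variables do not carry over. Pictures are saved under pics/ and viewed, and the job is handed in when it is done.

```bash
ls; mkdir -p pics; cat > h.py <<'E'
import numpy as np,cv2
from cell import arm,eyes,workorder
from scipy.spatial.transform import Rotation as R
def snap(n,f):
    s=arm.observe(); im=eyes.get_image(n); cv2.imwrite(f'pics/{f}.png',im['frame']); 
    np.savez(f'pics/{f}.npz',**{k:v for k,v in im.items()},pos=s['position'],rot=s['ee_rot']); return im
def ray(f,px):
    d=np.load(f'pics/{f}.npz'); K=d['intrinsics']; px=np.array(px,float)
    if 'rvec' in d:
        Rm=R.from_rotvec(d['rvec'].ravel()).as_matrix(); t=d['tvec'].ravel()
        v=np.linalg.inv(K)@[*px,1]; return -Rm.T@t, Rm.T@v/np.linalg.norm(v)
    q=np.array([(px[0]-K[0,2])/K[0,0],(px[1]-K[1,2])/K[1,1]]); th=np.linalg.norm(q)
    v=np.array([*(q/max(th,1e-9)*np.sin(th)),np.cos(th)]); T=d['T_tool_cam']; W=R.from_rotvec(d['rot']).as_matrix()
    return d['pos']+W@T[:3,3], W@T[:3,:3]@v
def onz(f,px,z):
    o,v=ray(f,px); return o+v*(z-o[2])/v[2]
def tri(a,b):
    (o1,v1),(o2,v2)=a,b
    A=np.stack([v1,-v2],1); s=np.linalg.lstsq(A,o2-o1,rcond=None)[0]
    p,q=o1+s[0]*v1,o2+s[1]*v2; return (p+q)/2,np.linalg.norm(p-q)
E
python3 - <<'E'
from h import *
for n in('side','top','wrist'):snap(n,n+'0')
s=arm.observe();print(s);print(arm.grasp_offset)
d=np.load('pics/wrist0.npz');print(d['T_tool_cam'],d['intrinsics'])
for n in('side0','top0'):print(ray(n,(320,240)))
E
```

```text
pics
{'clock': 0.15, 'joints': array([-1.31560439,  0.43504031,  0.02494782,  1.57386471, -0.01155955,
        1.13400443, -0.07512899]), 'dq': array([ 0.00020361, -0.00226011,  0.00050066, -0.00196558, -0.00014526,
        0.00065581,  0.00114832]), 'joint_efforts': array([ 2.10827086e-03, -6.68264508e+01,  9.86059606e-01, -3.14695573e+01,
       -6.05196250e-02,  3.94273654e-02,  5.37521635e-05]), 'position': array([0.21878829, 0.58504969, 0.22614806]), 'ee_rot': array([-5.59098673e-01, -3.09136325e+00,  1.83828320e-03]), 'force': array([ 0.02662601,  0.16339399, -0.065374  ]), 'ft_torque': array([-0.0228045 ,  0.00914264,  0.02285066]), 'width': 1.0021877177255962}
0.0188
[[ 8.37844946e-04 -9.62656264e-01 -2.70725350e-01  7.20127782e-02]
 [ 9.99999225e-01  1.05589085e-03 -6.59766976e-04  7.82250100e-04]
 [ 9.20985232e-04 -2.70724587e-01  9.62656403e-01 -1.58593941e-01]
 [ 0.00000000e+00  0.00000000e+00  0.00000000e+00  1.00000000e+00]] [[371.64829954   0.         320.98373185]
 [  0.         371.64829954 239.14208563]
 [  0.           0.           1.        ]]
(array([0.5003576 , 0.72910867, 0.72972574]), array([ 0.09663928, -0.77876109, -0.61983225]))
(array([ 0.48474208, -0.00558159,  1.26644026]), array([ 0.0730187 ,  0.01565258, -0.99720773]))
```

View pics/top0.png

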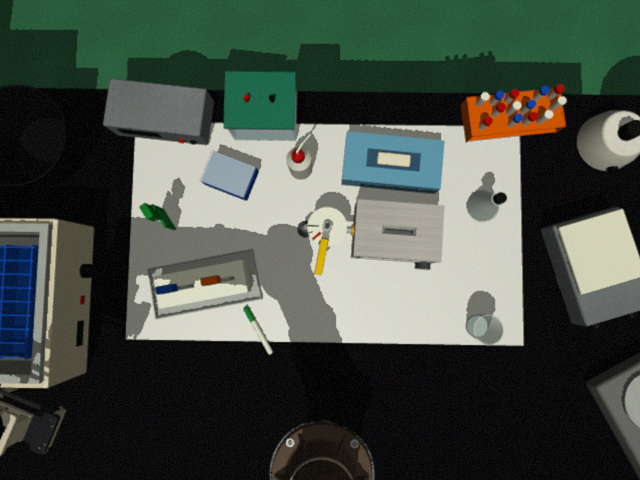

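View pics/side0.png

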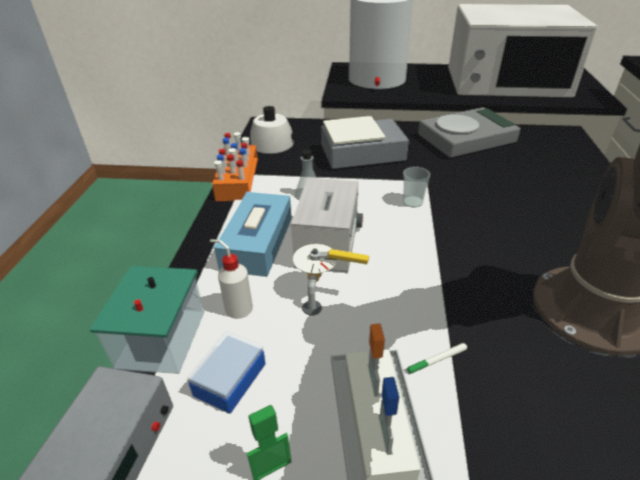

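View pics/wrist0.png

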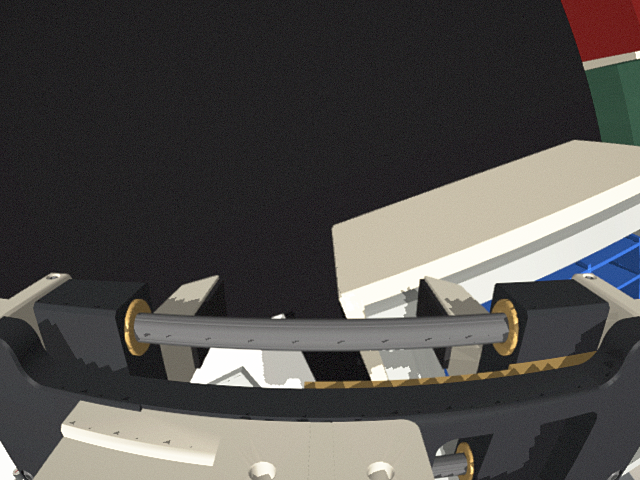

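Top view: dryer slot is at about (399,231), with the valve pivot at (326,228) and the yellow lever's tip at (319,273). The rack is at (205,284), holding blue (166,289) and orange (210,281) carriers. A green look-alike at (158,215) is to be left alone. I'll enlarge to confirm.

```bash
python3 - <<'E'
from h import *
t=cv2.imread('pics/top0.png');s=cv2.imread('pics/side0.png')
def crop(im,x,y,w,h,k,f):cv2.imwrite(f'pics/{f}.png',cv2.resize(im[y:y+h,x:x+w],None,fx=k,fy=k,interpolation=cv2.INTER_CUBIC))
crop(t,290,180,160,110,5,'c1');crop(t,140,240,130,90,6,'c2');crop(s,280,170,130,100,6,'c3');crop(s,320,310,150,110,5,'c4')
E
```

```text
(no output)
```

View pics/c1.png

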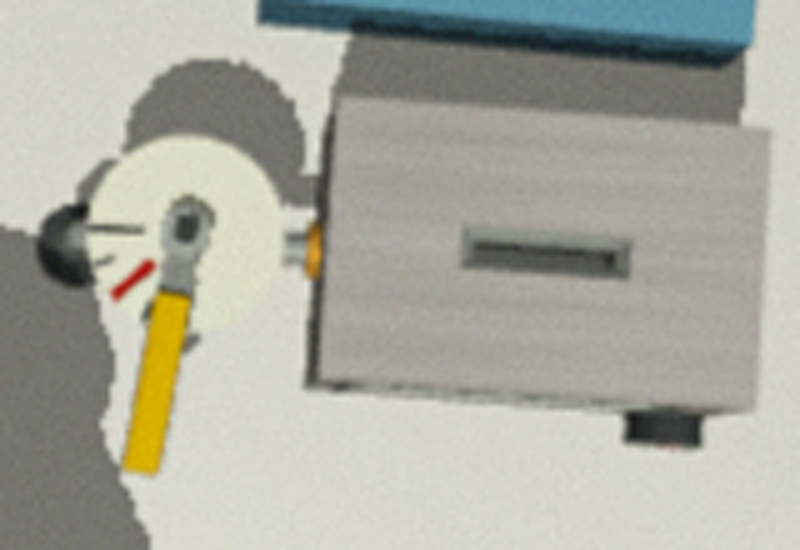

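View pics/c2.png

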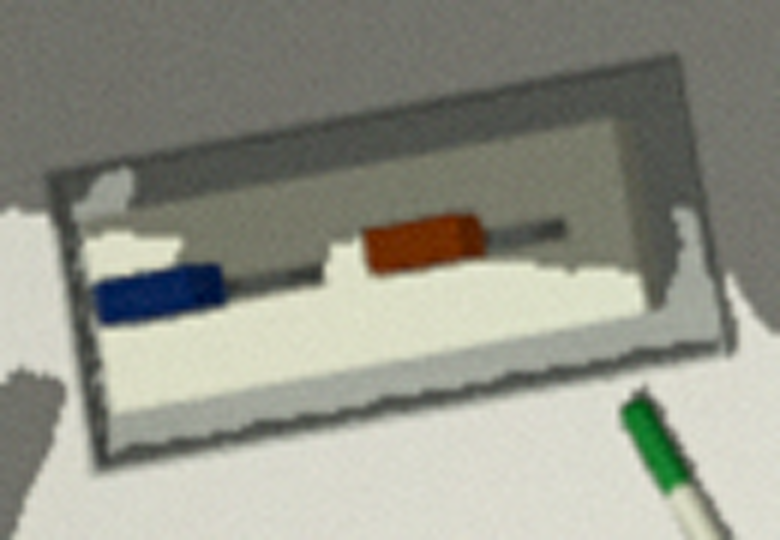

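View pics/c3.png

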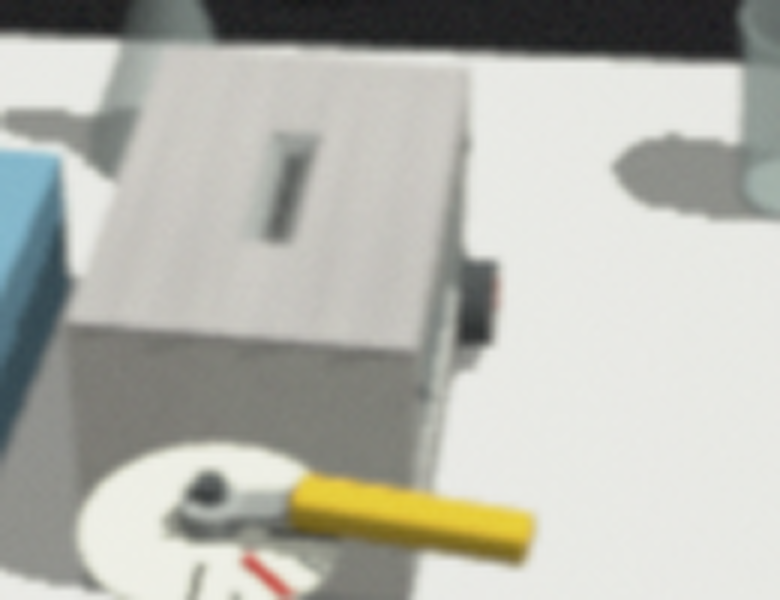

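View pics/c4.png

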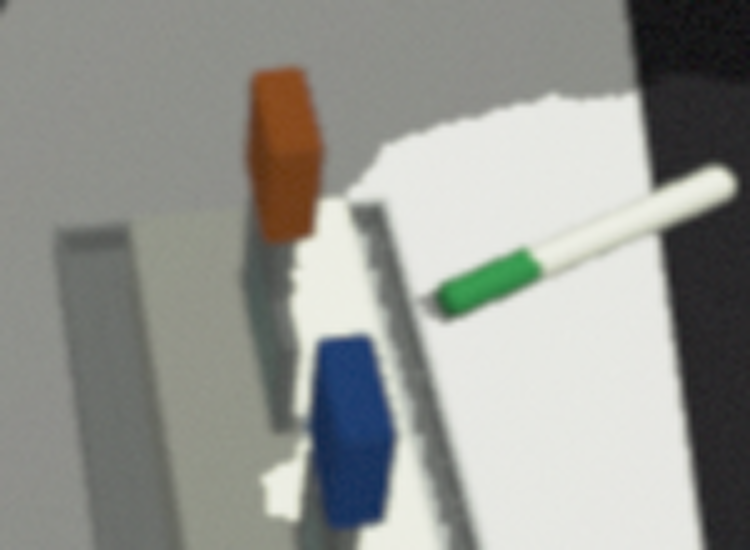

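```bash
cat > m.py <<'E'
from h import *
np.set_printoptions(precision=4,suppress=True)
c1=lambda x,y:((x+.5)/5-.5+290,(y+.5)/5-.5+180)
c2=lambda x,y:((x+.5)/6-.5+140,(y+.5)/6-.5+240)
c3=lambda x,y:((x+.5)/6-.5+280,(y+.5)/6-.5+170)
c4=lambda x,y:((x+.5)/5-.5+320,(y+.5)/5-.5+310)
def P(f,c,pts,z):
    q=np.array([onz(f,c(*p),z) for p in pts]);print(f,z);print(q[:,:2],'mean',q.mean(0)[:2]);return q
def yawy(a,b): # y axis direction from a to b -> yaw
    d=b-a; return np.degrees(np.arctan2(-d[0],d[1])),np.linalg.norm(d)
a=P('top0',c1,[(340,97),(770,130),(755,410),(318,385)],.135)
print(yawy(a[1],a[0]),yawy(a[2],a[3]),np.linalg.norm(a[0]-a[3]))
a=P('top0',c1,[(462,228),(632,240),(628,278),(458,266)],.135);print(yawy(a[1],a[0]),yawy(a[2],a[3]))
a=P('side0',c3,[(150,50),(468,70),(418,352),(72,322)],.135);print(yawy(a[0],a[3]),yawy(a[1],a[2]))
a=P('side0',c3,[(275,130),(325,133),(292,242),(250,240)],.135);print(yawy(a[0],a[3]),yawy(a[1],a[2]))
a=P('top0',c1,[(140,472),(175,292),(187,228)],.117+.007);print(yawy(a[0],a[1]))
a=P('side0',c3,[(528,530),(296,498)],.124)
a=P('top0',c2,[(95,283),(208,265),(213,308),(102,325)],.176);print('blue',yawy(a[1],a[0]),yawy(a[2],a[3]))
a=P('side0',c4,[(318,340),(370,337),(392,437),(335,440)],.176);print('blue',yawy(a[0],a[3]),yawy(a[1],a[2]))
a=P('top0',c2,[(48,175),(678,58),(735,350),(100,470)],.016);print('tray',yawy(a[1],a[0]),yawy(a[2],a[3]))
E
python3 m.py
```

```text
top0 0.135
[[ 0.6633 -0.0727]
 [ 0.6508 -0.2699]
 [ 0.5224 -0.2624]
 [ 0.5308 -0.064 ]] mean [ 0.5918 -0.1673]
(np.float64(-3.6414089262014153), np.float64(0.19750880468328674)) (np.float64(-2.422751469295746), np.float64(0.198626145803243)) 0.1327847232228075
top0 0.135
[[ 0.6036 -0.1291]
 [ 0.5992 -0.2067]
 [ 0.5817 -0.2049]
 [ 0.5861 -0.1273]] mean [ 0.5927 -0.167 ]
(np.float64(-3.2444039630121955), np.float64(0.07774213100164797)) (np.float64(-3.231199460162126), np.float64(0.0776452976197664))
side0 0.135
[[ 0.659  -0.2673]
 [ 0.5245 -0.2611]
 [ 0.5342 -0.064 ]
 [ 0.6619 -0.0724]] mean [ 0.5949 -0.1662]
(np.float64(-0.8563213928851398), np.float64(0.19496582011509447)) (np.float64(-2.812577961269539), np.float64(0.19732316905668273))
side0 0.135
[[ 0.6002 -0.2087]
 [ 0.5799 -0.208 ]
 [ 0.586  -0.13  ]
 [ 0.6022 -0.1301]] mean [ 0.5921 -0.1692]
(np.float64(-1.4166822220170205), np.float64(0.07858830113477377)) (np.float64(-4.513354109751896), np.float64(0.07818708883443042))
top0 0.12400000000000001
[[ 0.4902  0.0166]
 [ 0.5732  0.0018]
 [ 0.6029 -0.0033]] mean [0.5554 0.005 ]
(np.float64(-100.1159227523791), np.float64(0.08433429893712101))
side0 0.124
[[0.492  0.0189]
 [0.572  0.0083]] mean [0.532  0.0136]
top0 0.176
[[0.4567 0.3704]
 [0.4638 0.3293]
 [0.4483 0.3269]
 [0.4415 0.3672]] mean [0.4526 0.3485]
blue (np.float64(9.901691256221715), np.float64(0.04172240222640252)) (np.float64(9.555176585335083), np.float64(0.04090336476874617))
side0 0.176
[[0.464  0.339 ]
 [0.4493 0.3367]
 [0.444  0.3684]
 [0.4594 0.3706]] mean [0.4542 0.3537]
blue (np.float64(8.242702405163985), np.float64(0.03195132632123551)) (np.float64(9.65268600026519), np.float64(0.032071124399171765))
top0 0.016
[[0.4973 0.4474]
 [0.5504 0.1838]
 [0.4289 0.1567]
 [0.3751 0.4202]] mean [0.4629 0.302 ]
tray (np.float64(11.387835244104583), np.float64(0.2688728079113095)) (np.float64(11.531964034684938), np.float64(0.2689101783117195))
```

```bash
cat > go.py <<'E'
from h import *
import sys
np.set_printoptions(precision=4,suppress=True)
def go(x,y,z,yaw):  # yaw of tool y (jaw) in deg, mod 180
    s=arm.observe();W=R.from_rotvec(s['ee_rot']).as_matrix()
    d=W.T@(np.array([x,y,z])-s['position'])*1000
    cy=np.degrees(np.arctan2(W[1,1],W[0,1])); t=-((yaw-cy+90)%180-90)
    print('pos',s['position'],'jaw',cy.round(2),'tilt',W[:2,2],'F',s['force'],'T',s['ft_torque'],'w',s['width'],'clk',s['clock'],'j',s['joints'])
    print('delta tool mm',d,'turn',round(t,2))
if __name__=='__main__': go(*map(float,sys.argv[1:5]))
E
python3 -m inch '[[[0.4,-35,-31,0,0],[0.4,-35,-31,0,0],[0.4,-35,-31,0,0],[0.4,-35,-31,0,0],[0.4,-35,-31,0,0],[0.4,-35,-31,0,0],[0.4,-35,-31,0,0],[0.4,-35,-31,0,0],[0.4,-35,-31,0,0],[0.4,-35,-31,0,0],[0.4,-35,-31,0,-5],[0.4,0,0,0,-5]]]' ; python3 go.py .517 .012 .2 80
```

```text
clock: 1.35
position: [0.4665, 0.1138, 0.2234]
ee_rot: [-0.275, -3.128, 0.003]
force: [0.5, 0.0, -0.1]
width: 0.603
pos [0.4665 0.1138 0.2234] jaw 79.97 tilt [-0.0016 -0.0021] F [ 0.5423  0.0433 -0.1086] T [0.0522 0.0773 0.0248] w 0.6032540800269744 clk 1.35 j [-0.5611  0.2002  0.2494  1.933  -0.056   1.0174  1.1089]
delta tool mm [-67.494  -91.3618  23.5341] turn -0.03
```

```bash
python3 -m inch '[[[0.4,-20,-27,0,0],[0.4,-20,-27,0,0],[0.4,-20,-27,6,0],[0.4,-7,-10,6,0],[0.4,0,0,0,0]]]' ; python3 - <<'E'
from h import *
snap('wrist','w1')
E
python3 go.py .517 .012 .2 80
```

```text
clock: 1.85
position: [0.5184, 0.0067, 0.2107]
ee_rot: [-0.273, -3.128, 0.004]
force: [-0.0, 0.8, 0.1]
width: 0.597
pos [0.5182 0.0076 0.211 ] jaw 80.07 tilt [-0.0019 -0.0021] F [-0.2819 -0.2319  0.4252] T [ 0.0573  0.0457 -0.009 ] w 0.602243624813044 clk 1.9 j [-0.3683  0.2786  0.3148  1.8703 -0.0984  1.01    1.3852]
delta tool mm [ 1.9622  4.1916 11.0316] turn 0.07
```

View pics/w1.png

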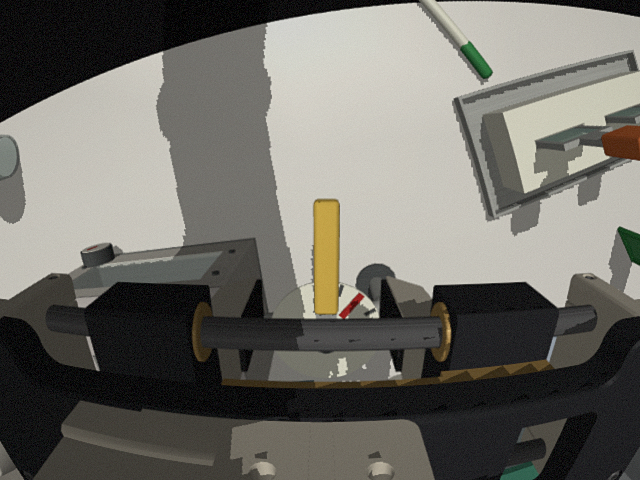

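Wrist view: the yellow lever runs from (326,200) to (326,315), roughly centred between the fingers, with the red mark at (350,305).

```bash
python3 - <<'E'
from h import *
for p in[(327,202),(326.5,312),(340,318),(362,294)]:print(onz('w1',p,.124 if p[0]<330 else .1))
E
python3 -m inch '[[[0.4,1,2,30,0],[0.4,1,1,35,0],[0.4,0,0,35,0],[0.4,0,0,10,0],[0.4,0,0,0,0]]]' 15; python3 go.py .518 .011 .101 80
```

```text
[0.49068251 0.01588915 0.124     ]
[0.57091037 0.00188615 0.124     ]
[0.59029199 0.01000521 0.1       ]
[0.57214722 0.03053799 0.1       ]
clock: 2.4
position: [0.517, 0.0177, 0.1007]
ee_rot: [0.262, 3.129, 0.003]
force: [0.1, -0.7, -0.4]
width: 0.597
pos [0.517  0.0177 0.1007] jaw 80.44 tilt [0.0019 0.002 ] F [ 0.1335 -0.7325 -0.4267] T [-0.0317  0.0094 -0.0074] w 0.5967098238000981 clk 2.4 j [-0.3432  0.4145  0.2734  1.9983 -0.1633  0.7472  1.4321]
delta tool mm [-2.0794 -6.4168 -0.3422] turn 0.44
```

```bash
python3 -m inch '[[[0.4,-1,-6,0,0],[0.4,0,0,0,0],[0.85,0,0,0,0],[0.85,0,0,0,0],[0.85,0,0,0,0],[0.85,0,0,0,0],[0.85,0,0,0,0]]]' 15; python3 go.py .518 .011 .101 80
python3 - <<'E'
from h import *
snap('wrist','w2');snap('top','t2')
E
```

```text
clock: 3.1
position: [0.5202, 0.012, 0.1065]
ee_rot: [0.26, 3.121, 0.007]
force: [-0.7, -4.1, 0.4]
width: 0.214
pos [0.5202 0.012  0.1065] jaw 80.49 tilt [0.0098 0.0036] F [-0.7265 -4.1071  0.4134] T [-0.8523  0.2577 -0.0959] w 0.21430436379998585 clk 3.1 j [-0.3334  0.4061  0.2759  1.993  -0.1622  0.7528  1.4435]
delta tool mm [ 2.0309 -1.3882  5.4467] turn 0.49
```

View pics/w2.png

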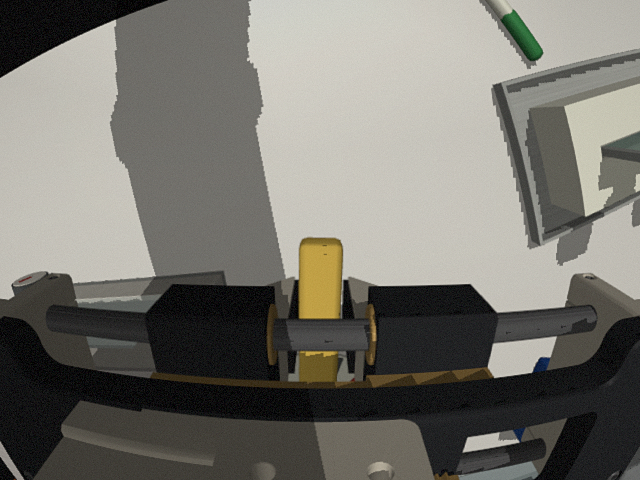

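```bash
python3 -m inch '[[[0.85,-0.2,5.7,0.5,4],[0.85,-0.2,5.7,0.5,4],[0.85,-0.2,5.7,0.5,4],[0.85,-0.2,5.7,0.5,4],[0.85,-0.2,5.7,0.5,4],[0.85,0,0,0,0]]]'; python3 go.py .547 .056 .105 42
python3 - <<'E'
from h import *
p=arm.observe()['position'];v=p[:2]-[.6007,-.003];print(np.degrees(np.arctan2(v[1],v[0])),np.hypot(*v))
E
```

```text
clock: 3.8
position: [0.5306, 0.0386, 0.1065]
ee_rot: [0.82, 3.023, 0.011]
force: [1.9, 1.6, -2.1]
width: 0.193
pos [0.5306 0.0386 0.1065] jaw 59.65 tilt [0.0111 0.004 ] F [ 1.8679  1.5744 -2.141 ] T [ 0.0426 -0.2235 -0.2172] w 0.19292280260232425 clk 3.8 j [-0.4475  0.4292  0.3695  1.9722 -0.2223  0.7669  1.0917]
delta tool mm [-5.3188 23.3174  1.764 ] turn 17.65
149.33418290079248 0.08148748831696544
```

```bash
python3 -m inch '[[[0.85,-0.2,6,0.5,4.3],[0.85,-0.2,6,0.5,4.3],[0.85,-0.2,6,0.5,4.3],[0.85,-0.2,6,0.5,4.3],[0.85,0,0,0,0]]]'; python3 go.py .547 .056 .105 42
python3 - <<'E'
from h import *
p=arm.observe()['position'];v=p[:2]-[.6007,-.003];print(np.degrees(np.arctan2(v[1],v[0])),np.hypot(*v))
snap('top','t3');snap('side','s3');t=cv2.imread('pics/t3.png')
cv2.imwrite('pics/c5.png',np.hstack([cv2.resize(cv2.imread(f'pics/{n}.png')[y:y+100,x:x+100],None,fx=4,fy=4,interpolation=2) for n,x,y in(('t3',280,190),('s3',290,220))]))
E
```

```text
clock: 4.3
position: [0.5467, 0.058, 0.1065]
ee_rot: [1.271, 2.863, 0.015]
force: [2.7, 0.4, -1.7]
width: 0.195
pos [0.5467 0.058  0.1065] jaw 42.12 tilt [0.0126 0.0049] F [ 2.6604  0.3702 -1.6673] T [-0.0702 -0.238  -0.119 ] w 0.1954987809398595 clk 4.3 j [-0.5291  0.4631  0.449   1.9357 -0.2813  0.7899  0.8111]
delta tool mm [-1.7014 -1.1488  1.4856] turn 0.12
131.50913773339988 0.08149181603661164
```

View pics/c5.png

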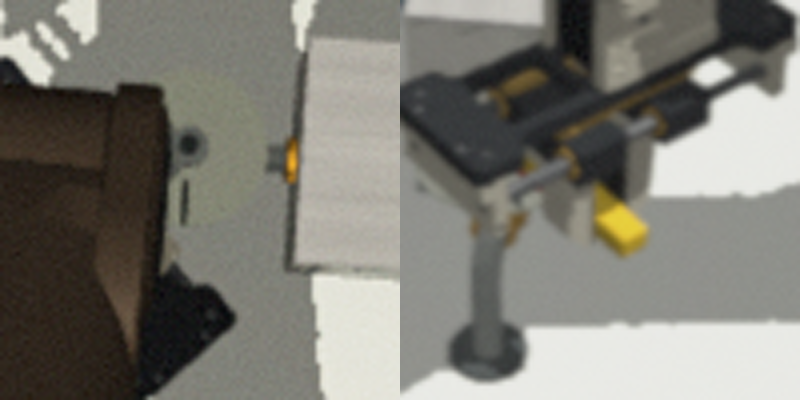

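```bash
python3 -m inch '[[[0.4,0,0,0,0],[0.4,0,0,0,0],[0.4,0,0,0,0],[0.4,0,0,0,0],[0.4,0,0,-20,0],[0.4,0,0,-40,0],[0.4,0,0,-45,0],[0.4,0,0,-20,0],[0.4,0,0,0,0]]]'; python3 go.py .453 .35 .24 10.7
python3 - <<'E'
from h import *
snap('top','t4');snap('wrist','w4')
cv2.imwrite('pics/c6.png',cv2.resize(cv2.imread(f'pics/w4.png')[180:400,220:480],None,fx=3,fy=3,interpolation=2))
E
```

```text
clock: 5.3
position: [0.5416, 0.0549, 0.2337]
ee_rot: [1.267, 2.871, 0.008]
force: [0.1, -0.6, -0.4]
width: 0.598
pos [0.5416 0.0549 0.2337] jaw 42.38 tilt [0.0051 0.0032] F [ 0.1215 -0.6202 -0.4457] T [-0.0553 -0.0207  0.0457] w 0.5979408028404921 clk 5.3 j [-0.5927  0.3091  0.5166  1.797  -0.1747  1.0747  0.726 ]
delta tool mm [277.7333 133.5193  -5.7876] turn 31.68
```

View pics/c6.png

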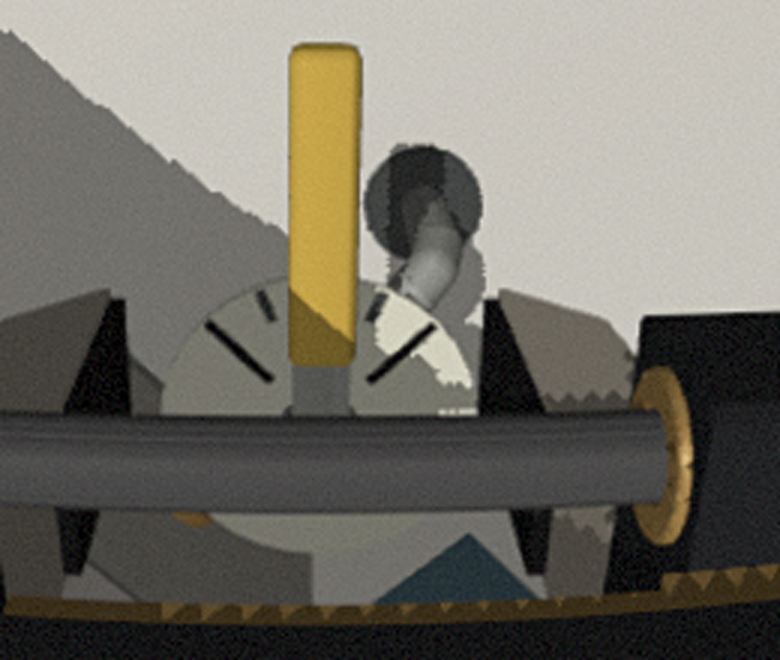

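Released; wrist crop shows the lever centred between the scale's end ticks and covering the red mark. Now to the blue carrier.

```bash
python3 -m inch '[[[0.3,40,19,-2,0],[0.3,40,19,-2,0],[0.3,40,19,-2,0],[0.3,40,19,-2,0],[0.3,40,19,0,0],[0.3,40,19,0,0],[0.3,20,10,0,8],[0.3,0,0,0,8],[0.3,0,0,0,8],[0.3,0,0,0,8],[0.3,0,0,0,0]]]'; 
python3 - <<'E'
from h import *
snap('wrist','w5')
E
python3 go.py .453 .35 .24 10.7
```

```text
clock: 6.5
position: [0.4444, 0.3366, 0.2187]
ee_rot: [-2.033, -2.388, 0.042]
force: [0.0, -0.6, -0.1]
width: 0.703
pos [0.4442 0.3366 0.2186] jaw 9.43 tilt [-0.0217 -0.0175] F [-0.8425 -0.2801 -0.8033] T [-0.0506 -0.0058  0.0056] w 0.7020838288721136 clk 6.55 j [-1.132   0.3709  0.5308  1.7592 -0.2062  1.0959 -0.3662]
delta tool mm [ 11.5161  10.3465 -21.8249] turn -1.27
```

View pics/w5.png

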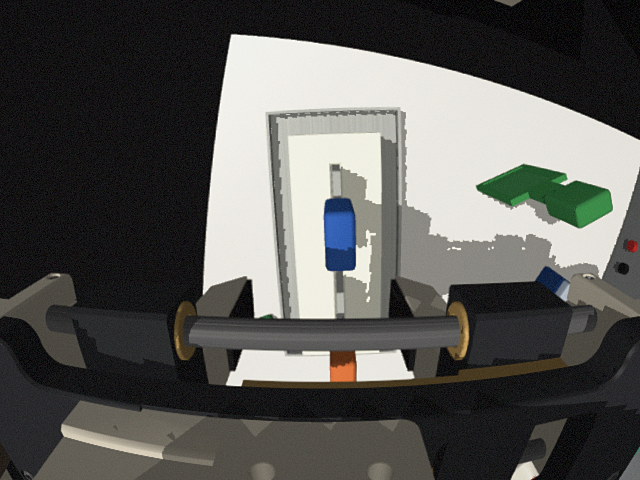

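```bash
python3 -m inch '[[[0.2,0,0,0,0],[0.2,0,0,0,0]]]'; 
python3 - <<'E'
from h import *
snap('wrist','w6')
cv2.imwrite('pics/c7.png',cv2.resize(cv2.imread(f'pics/w6.png')[100:360,240:440],None,fx=4,fy=4,interpolation=2)[:,:][0:1040:1][:600] if 0 else cv2.resize(cv2.imread(f'pics/w6.png')[130:280,260:420],None,fx=4,fy=4,interpolation=2))
E
python3 go.py .453 .35 .24 10.7
```

```text
clock: 6.75
position: [0.4437, 0.3358, 0.2172]
ee_rot: [-2.02, -2.399, 0.047]
force: [-0.8, -0.0, -1.3]
width: 0.79
pos [0.4439 0.3358 0.2173] jaw 9.77 tilt [-0.0231 -0.0192] F [ 0.8587 -0.1514 -0.4339] T [-0.0742 -0.0408 -0.0186] w 0.7967703563754296 clk 6.8 j [-1.1297  0.372   0.5283  1.7608 -0.2054  1.095  -0.3603]
delta tool mm [ 12.1347  10.819  -23.1839] turn -0.93
```

View pics/c7.png

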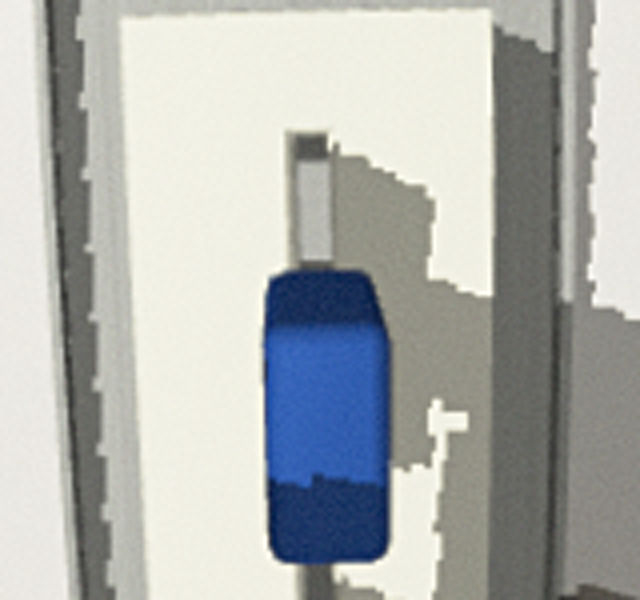

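```bash
cat > st.py <<'E'
from h import *
np.set_printoptions(precision=4,suppress=True)
s=arm.observe();W=R.from_rotvec(s['ee_rot']).as_matrix();print(s['clock'],s['position'],'tilt mrad tool x,y',1000*np.array([-W[2,0],-W[2,1]]))
E
python3 st.py; python3 -m inch '[[[0.2,0,0,-20,0],[0.2,0,0,-20,0]]]' >/dev/null;python3 st.py
python3 -m inch '[[[0.2,0,0,0,0]]]'>/dev/null;python3 st.py
python3 -m inch '[[[0.2,0,10,0,0]]]'>/dev/null;python3 st.py
python3 -m inch '[[[0.2,0,0,0,0]]]'>/dev/null;python3 st.py
python3 -m inch '[[[0.2,10,0,0,0]]]'>/dev/null;python3 st.py
python3 -m inch '[[[0.2,0,0,0,0]]]'>/dev/null;python3 st.py
python3 -m inch '[[[0.2,0,0,0,8]]]'>/dev/null;python3 st.py
python3 -m inch '[[[0.2,0,0,0,-8]]]'>/dev/null;python3 st.py
python3 -m inch '[[[0.2,0,0,0,0],[0.2,0,0,0,0],[0.2,0,0,0,0],[0.2,0,0,0,0]]]'>/dev/null;python3 st.py
```

```text
6.8 [0.4439 0.3358 0.2173] tilt mrad tool x,y [15.0247 26.0319]
7.0 [0.4436 0.3351 0.2556] tilt mrad tool x,y [17.9481 30.4421]
7.1 [0.4449 0.3355 0.2578] tilt mrad tool x,y [15.678  27.3371]
7.2 [0.4542 0.3373 0.2575] tilt mrad tool x,y [14.7732 27.8704]
7.3 [0.4555 0.3371 0.2572] tilt mrad tool x,y [14.9933 27.0674]
7.4 [0.4543 0.3456 0.2564] tilt mrad tool x,y [16.078  27.7424]
7.5 [0.4535 0.3474 0.2556] tilt mrad tool x,y [15.9877 28.7689]
7.6 [0.4533 0.3474 0.255 ] tilt mrad tool x,y [20.5579 26.9538]
7.7 [0.4528 0.3478 0.2542] tilt mrad tool x,y [17.7799 30.268 ]
8.1 [0.4519 0.3481 0.2531] tilt mrad tool x,y [18.9107 31.9681]
```

```bash

cat > st.py <<'E'
from h import *
np.set_printoptions(precision=4,suppress=True)
s=arm.observe();W=R.from_rotvec(s['ee_rot']).as_matrix();print(s['clock'],s['position'],'tilt mrad world',1000*W[:2,2])
E
python3 st.py; python3 -m inch '[[[0.2,-45,0,0,0],[0.2,-45,0,0,0],[0.2,0,0,0,0]]]' >/dev/null;python3 st.py
python3 -m inch '[[[0.2,0,45,0,0],[0.2,0,45,0,0],[0.2,0,0,0,0]]]'>/dev/null;python3 st.py
python3 -m inch '[[[0.2,15,0,0,0],[0.2,15,0,0,0],[0.2,15,0,0,0],[0.2,15,0,0,0],[0.2,15,0,0,0],[0.2,15,0,0,0]]]' >/dev/null;python3 st.py
python3 -m inch '[[[0.2,0,-15,0,0],[0.2,0,-15,0,0],[0.2,0,-15,0,0],[0.2,0,-15,0,0],[0.2,0,-15,0,0],[0.2,0,-15,0,0]]]' >/dev/null;python3 st.py
```

```text
8.1 [0.4519 0.3481 0.2531] tilt mrad world [-28.4675 -23.8574]
8.4 [0.4667 0.2581 0.2544] tilt mrad world [-27.9548 -24.2545]
8.7 [0.5564 0.2727 0.2512] tilt mrad world [-30.3078 -22.0445]
9.3 [0.538  0.3702 0.2499] tilt mrad world [-31.9396 -20.7038]
9.9 [0.4434 0.365  0.2523] tilt mrad world [-31.6702 -19.9169]
```

```bash

python3 -m inch '[[[0.2,0,0,0,-8],[0.2,0,0,0,-8],[0.2,0,0,0,-8],[0.2,0,0,0,-8]]]' >/dev/null;python3 st.py
python3 -m inch '[[[0.2,0,0,20,0],[0.2,0,0,20,0]]]'>/dev/null;python3 st.py
python3 -m inch '[[[0.2,0,0,0,8],[0.2,0,0,0,8],[0.2,0,0,0,8],[0.2,0,0,0,8]]]' >/dev/null;python3 st.py
python3 go.py .453 .35 .23 10.7
```

```text
10.3 [0.4387 0.3696 0.2534] tilt mrad world [-32.5549 -18.1843]
10.5 [0.4382 0.3721 0.2157] tilt mrad world [-28.6783 -12.9509]
10.9 [0.4353 0.3747 0.2134] tilt mrad world [-31.9386 -14.838 ]
pos [0.4353 0.3747 0.2134] jaw 10.48 tilt [-0.0319 -0.0148] F [ 0.3622 -0.2597 -0.1794] T [-0.0697  0.0182  0.0238] w 0.7966339833896225 clk 10.9 j [-1.1796  0.4111  0.5402  1.7197 -0.2408  1.1109 -0.378 ]
delta tool mm [-27.6029  12.3106 -16.8285] turn -0.22
```

```bash

python3 -m inch '[[[0.2,-5,0,-20,0],[0.2,-41,6,-5,0],[0.2,-41,6,-2,0],[0.2,-41,6,-2,0]]]' >/dev/null;python3 st.py
python3 -m inch '[[[0.2,-41,6,-2,0],[0.2,-41,6,-2,0],[0.2,-41,6,-2,0],[0.2,-41,6,-2,0]]]' >/dev/null;python3 st.py
python3 -m inch '[[[0.2,0,0,0,0],[0.2,0,0,0,0]]]' >/dev/null;python3 st.py
```

```text
11.3 [0.4737 0.2607 0.243 ] tilt mrad world [-32.9178 -14.007 ]
11.7 [0.5306 0.1029 0.2532] tilt mrad world [-30.6882 -11.6454]
11.9 [0.5327 0.0972 0.2545] tilt mrad world [-27.9208 -12.8857]
```

```bash

python3 -m inch '[[[0.2,0,0,0,0],[0.2,0,0,0,0],[0.2,0,0,0,0],[0.2,0,0,0,0],[0.2,0,0,0,0]]]' >/dev/null;python3 st.py
python3 -m inch '[[[0.2,0,0,0,8],[0.2,0,0,0,8],[0.2,0,0,0,8],[0.2,0,0,0,8],[0.2,0,0,0,0]]]' >/dev/null;python3 st.py
python3 -m inch '[[[0.2,0,0,0,-8],[0.2,0,0,0,-8],[0.2,0,0,0,-8],[0.2,0,0,0,-8],[0.2,0,0,0,0]]]' >/dev/null;python3 st.py
```

```text
12.4 [0.5318 0.1027 0.2542] tilt mrad world [-28.6842 -12.0412]
12.9 [0.5313 0.1044 0.2541] tilt mrad world [-29.1471 -11.5969]
13.4 [0.5309 0.1057 0.2539] tilt mrad world [-29.3873 -12.4524]
```

```bash

python3 -m inch '[[[0.2,0,0,-45,0],[0.2,0,0,-45,0],[0.2,0,0,-45,0],[0.2,0,0,0,0]]]' >/dev/null;python3 st.py
python3 -m inch '[[[0.2,0,0,11,0],[0.2,0,0,11,0],[0.2,0,0,11,0],[0.2,0,0,11,0],[0.2,0,0,11,0],[0.2,0,0,11,0],[0.2,0,0,11,0],[0.2,0,0,11,0],[0.2,0,0,11,0],[0.2,0,0,11,0],[0.2,0,0,11,0],[0.2,0,0,11,0]]]' >/dev/null;python3 st.py
python3 -m inch '[[[0.2,0,0,0,0]]]' >/dev/null;python3 st.py
```

```text
13.8 [0.5335 0.1073 0.3924] tilt mrad world [-33.2655 -13.8975]
15.0 [0.5263 0.1052 0.2455] tilt mrad world [-38.2653 -15.6739]
15.1 [0.5254 0.1051 0.2439] tilt mrad world [-40.5638 -16.5391]
```

```bash

python3 -m inch '[[[0.2,0,0,-11,0],[0.2,0,0,-11,0],[0.2,0,0,-11,0],[0.2,0,0,-11,0],[0.2,0,0,-11,0],[0.2,0,0,-11,0],[0.2,0,0,-11,0],[0.2,0,0,-11,0],[0.2,0,0,-11,0],[0.2,0,0,-11,0]]]' >/dev/null;python3 st.py
python3 -m inch '[[[0.2,0,0,45,0],[0.2,0,0,45,0]]]' >/dev/null;python3 st.py
python3 -m inch '[[[0.2,0,0,0,0]]]' >/dev/null;python3 st.py
```

```text
16.1 [0.531  0.1069 0.3657] tilt mrad world [-36.6087 -15.0244]
16.3 [0.5331 0.1063 0.2818] tilt mrad world [-22.7966 -10.2115]
16.4 [0.5304 0.1061 0.2782] tilt mrad world [-30.0002 -12.5867]
```

```bash

python3 -m inch '[[[0.2,0,0,-11,0],[0.2,0,0,-11,0],[0.2,0,0,-11,0],[0.2,0,0,-11,0],[0.2,0,0,-11,0],[0.2,0,0,-11,0],[0.2,0,0,-11,0],[0.2,0,0,-11,0],[0.2,0,0,45,0],[0.2,0,0,45,0],[0.2,0,0,0,0]]]' >/dev/null;python3 st.py
python3 -m inch '[[[0.2,0,0,-20,0],[0.2,0,0,-20,0],[0.2,0,0,-20,0],[0.2,0,0,-20,0],[0.2,0,0,50,0],[0.2,0,0,40,0],[0.2,0,0,-5,0],[0.2,0,0,0,0]]]' >/dev/null;python3 st.py
```

```text
17.5 [0.5364 0.1069 0.2949] tilt mrad world [-14.7082  -7.2255]
18.3 [0.5413 0.107  0.3098] tilt mrad world [-4.1891 -4.8311]
```

```bash
python3 - <<'E'
from h import *
np.set_printoptions(precision=4,suppress=True)
c=lambda x,y:((x+.5)/4-.5+260,(y+.5)/4-.5+130)
q=np.array([onz('w6',c(*p),.176) for p in[(265,325),(388,325),(388,562),(268,562)]]);print(q,q.mean(0))
for a,b in((3,0),(2,1)):
    d=q[b]-q[a];print(np.degrees(np.arctan2(-d[0],d[1])),np.linalg.norm(d))
q=np.array([onz('w6',c(*p),.05) for p in[(288,132),(330,132),(122,15),(492,10)]]);print(q)
E
python3 go.py .453 .351 .25 10
```

```text
[[0.4409 0.3682 0.176 ]
 [0.4575 0.3712 0.176 ]
 [0.4644 0.3372 0.176 ]
 [0.4474 0.3341 0.176 ]] [0.4525 0.3527 0.176 ]
10.770621393993268 0.03466273646124057
11.433021031961554 0.034690665940062274
[[0.4413 0.3842 0.05  ]
 [0.4503 0.3859 0.05  ]
 [0.4014 0.4035 0.05  ]
 [0.48   0.4189 0.05  ]]
pos [0.5413 0.107  0.3098] jaw 12.08 tilt [-0.0042 -0.0048] F [ 0.5998 -0.8384  0.2142] T [-0.0503  0.0413 -0.0467] w 0.7994206178939549 clk 18.3 j [-0.7884  0.2816  0.652   1.659  -0.1734  1.2658  0.1086]
delta tool mm [257.3393 -35.0008  59.0133] turn 2.08
```

```bash

python3 -m inch '[[[0.2,21,-3,4,0],[0.2,21,-3,4,0],[0.2,21,-3,4,0],[0.2,21,-3,4,0],[0.2,21,-3,4,0],[0.2,21,-3,4,0],[0.2,21,-3,4,0],[0.2,21,-3,4,0],[0.2,21,-3,4,0],[0.2,21,-3,4,0],[0.2,21,-3,4,1],[0.2,21,-3,4,0]]]' >/dev/null;python3 st.py
python3 go.py .4525 .352 .23 11
```

```text
19.5 [0.4674 0.3566 0.2998] tilt mrad world [29.3448 14.703 ]
pos [0.4674 0.3566 0.2998] jaw 10.52 tilt [0.0293 0.0147] F [ 0.4274  0.1038 -0.2827] T [-0.1106  0.0785 -0.0191] w 0.8014203761512643 clk 19.5 j [-1.1567  0.3213  0.5571  1.6187 -0.1732  1.2196 -0.3845]
delta tool mm [ -2.4162 -17.6661  69.2405] turn -0.48
```

```bash

python3 -m inch '[[[0.2,0,-9,-50,0],[0.2,0,-9,-40,0],[0.2,0,0,15,0],[0.2,0,0,15,0],[0.2,0,0,15,0],[0.2,0,0,15,0],[0.2,0,0,15,0],[0.2,0,0,15,0]]]' >/dev/null;python3 st.py
python3 -m inch '[[[0.2,0,0,-50,0],[0.2,0,0,-50,0],[0.2,0,0,15,0],[0.2,0,0,15,0],[0.2,0,0,15,0],[0.2,0,0,15,0],[0.2,0,0,15,0],[0.2,0,0,15,0]]]' >/dev/null;python3 st.py
python3 go.py .4525 .352 .23 11
```

```text
20.3 [0.4528 0.3601 0.312 ] tilt mrad world [41.4954 26.6921]
21.1 [0.4497 0.3541 0.3153] tilt mrad world [32.0368 15.6164]
pos [0.4497 0.3541 0.3153] jaw 10.45 tilt [0.032  0.0156] F [ 0.2143 -0.4428 -0.0302] T [-0.1143  0.1048  0.0384] w 0.8035895081798035 clk 21.1 j [-1.1909  0.2799  0.5599  1.6317 -0.1484  1.2391 -0.4226]
delta tool mm [-3.3636 -0.5612 85.3135] turn -0.55
```

```bash

python3 -m inch '[[[0.2,0,40,0,0],[0.2,0,40,0,0],[0.2,0,0,0,0]]]' >/dev/null;python3 st.py
python3 -m inch '[[[0.2,0,-15,5,0],[0.2,0,-15,5,0],[0.2,0,-15,5,0],[0.2,0,-15,5,0],[0.2,0,-15,5,0]]]' >/dev/null;python3 st.py
python3 -m inch '[[[0.2,0,0,0,0]]]' >/dev/null;python3 st.py
```

```text
21.4 [0.5257 0.3665 0.309 ] tilt mrad world [19.8877  7.4205]
21.9 [0.4507 0.3491 0.2749] tilt mrad world [15.5701 -1.2928]
22.0 [0.4482 0.3486 0.2735] tilt mrad world [12.5147 -2.5956]
```

```bash

python3 -m inch '[[[0.2,0,40,0,0],[0.2,0,0,3,0],[0.2,3,-12,5,0],[0.2,0,-12,5,0],[0.2,0,-10,5,0],[0.2,0,0,0,0]]]' >/dev/null;python3 st.py;python3 go.py .4525 .352 .19 11
```

```text
22.6 [0.4503 0.3515 0.2516] tilt mrad world [ 8.6021 -5.8469]
pos [0.4503 0.3515 0.2516] jaw 10.27 tilt [ 0.0086 -0.0058] F [ 0.5202 -0.3562  0.2045] T [-0.0601  0.1407  0.0001] w 0.7976948381628355 clk 22.6 j [-1.1734  0.3475  0.5588  1.7083 -0.1893  1.1389 -0.3832]
delta tool mm [ 0.5331  1.8047 61.5874] turn -0.73
```

```bash

python3 -m inch '[[[0.2,0,1,13,0],[0.2,0,1,13,0],[0.2,0,0,13,-0.5],[0.2,0,0,13,0],[0.2,0,0,13,0],[0.2,0,0,10,0]]]' >/dev/null;python3 go.py .4525 .352 .134 11
python3 - <<'E'
from h import *
snap('wrist','w7')
E
```

```text
pos [0.4538 0.3518 0.1707] jaw 10.8 tilt [ 0.0104 -0.0049] F [ 0.2987  0.357  -0.5949] T [-0.0942  0.0672 -0.0108] w 0.7971736126718215 clk 23.2 j [-1.1366  0.4305  0.5251  1.8072 -0.2448  0.965  -0.3234]
delta tool mm [ 0.6979 -1.6052 36.7157] turn -0.2
```

View pics/w7.png

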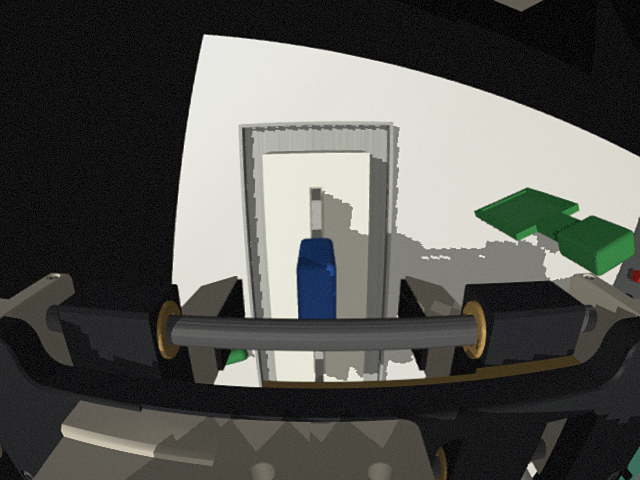

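Blue grip (297–337, 240–320) sits between the fingers, with upright alignment; continue down and close.

```bash

python3 -m inch '[[[0.2,0,-1,12,0],[0.2,0,-0.5,12,0],[0.2,0,0,10,0],[0.2,0,0,2,0]]]' >/dev/null;python3 go.py .4525 .352 .134 11
```

```text
pos [0.4522 0.3505 0.1297] jaw 10.78 tilt [ 0.0089 -0.0072] F [-0.2676 -0.6283  0.5477] T [-0.0603  0.0326 -0.0147] w 0.8010229444859203 clk 23.65 j [-1.1179  0.4773  0.5025  1.8526 -0.2765  0.8799 -0.2973]
delta tool mm [ 1.4053  0.6241 -4.3572] turn -0.22
```

```bash

python3 -m inch '[[[0.2,1,0,-4,0],[0.5,0,0,0,0],[0.85,0,0,0,0],[0.85,0,0,0,0],[0.85,0,0,0,0],[0.85,0,0,0,0],[0.85,0,0,0,0],[0.85,0,0,0,0]]]' 25 >/dev/null;python3 go.py .4525 .352 .134 11
```

```text
pos [0.4529 0.3524 0.1355] jaw 10.78 tilt [ 0.0109 -0.0049] F [0.0776 1.3349 0.4723] T [-0.0396 -0.0004 -0.0151] w 0.23537069309082367 clk 24.45 j [-1.1218  0.4709  0.5057  1.8454 -0.2729  0.89   -0.3022]
delta tool mm [-0.2748 -0.4857  1.5332] turn -0.22
```

```bash

python3 -m inch '[[[0.85,0,0,0,0],[0.85,0,0,0,0],[0.85,0,0,-3,0]]]' 25 >/dev/null;python3 go.py .4525 .352 .24 11
```

```text
pos [0.4517 0.3519 0.1381] jaw 10.8 tilt [ 0.0086 -0.0062] F [ 0.1321 -0.9535 -2.7735] T [-0.0665  0.0621 -0.0103] w 0.19351063788658746 clk 24.75 j [-1.1236  0.4674  0.507   1.8435 -0.2704  0.8976 -0.3043]
delta tool mm [  -0.8667    1.554  -101.9289] turn -0.2
```

```bash

python3 -m inch '[[[0.85,0,0,-10,0],[0.85,0,0,-10,0],[0.85,0,0,-10,0],[0.85,0,0,-10,0],[0.85,0,0,-15,0],[0.85,0,0,-20,0],[0.85,0,0,-20,0],[0.85,0,0,-20,0],[0.85,0,0,-20,0],[0.85,0,0,-20,0],[0.85,0,0,-20,0],[0.85,0,0,-15,0]]]' >/dev/null;python3 go.py .592 -.168 .335 -3
python3 - <<'E'
from h import *
snap('side','s8');snap('wrist','w8')
E
```

```text
pos [0.4499 0.3514 0.3432] jaw 10.66 tilt [ 0.0113 -0.0048] F [-0.4393  1.3289 -1.9167] T [-0.0069  0.0299 -0.0195] w 0.1924472111600963 clk 25.95 j [-1.1961  0.2848  0.5818  1.5607 -0.1485  1.3372 -0.4133]
delta tool mm [-536.6552   43.4485   12.2572] turn 13.66
```

View pics/s8.png

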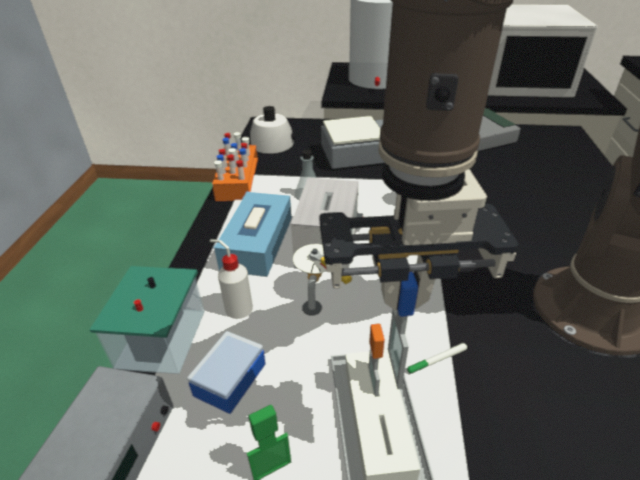

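View pics/w8.png

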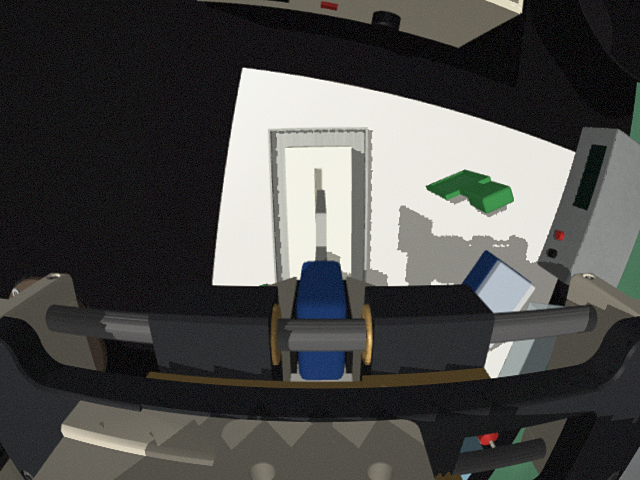

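```bash

python3 -m inch '[[[0.85,-15,1,0,0],[0.85,-28,2,0,0],[0.85,-28,2,0,0],[0.85,-28,2,0,0],[0.85,-28,2,0,0],[0.85,-28,2,0,0],[0.85,-28,2,0,0],[0.85,-28,2,0,0],[0.85,-28,2,0,0],[0.85,-28,2,0,0],[0.85,-28,2,0,0],[0.85,-28,2,0,0]]]' >/dev/null;python3 go.py .592 -.168 .335 -3
```

```text
pos [0.5279 0.0147 0.3361] jaw 10.58 tilt [-0.0011 -0.0108] F [ 1.5092 -0.9113 -1.8492] T [-0.01   -0.0209 -0.037 ] w 0.19225796700795422 clk 27.25 j [-0.7312  0.2232  0.7504  1.6742 -0.1457  1.3067  0.2299]
delta tool mm [-191.3067   29.4544    2.9911] turn 13.58
```

```bash

python3 -m inch '[[[0.85,-24,3,0,0],[0.85,-24,3,0,0],[0.85,-24,4,0,0],[0.85,-24,4,0,0],[0.85,-24,4,0,0],[0.85,-24,4,0,0],[0.85,-20,4,0,0],[0.85,-10,0,0,4],[0.85,0,0,0,4],[0.85,0,0,0,4],[0.85,0,0,0,1.5],[0.85,0,0,0,0]]]' >/dev/null;python3 go.py .592 -.168 .3 -3
python3 - <<'E'
from h import *
snap('side','s9');snap('wrist','w9');snap('top','t9')
E
```

```text
pos [ 0.5707 -0.1798  0.3272] jaw -4.71 tilt [-0.0206 -0.0142] F [-0.0353  0.499  -2.3456] T [-0.0599 -0.0322  0.0279] w 0.18935924297646844 clk 28.45 j [-0.3673  0.4129  0.8582  1.5157 -0.2928  1.3687  0.4294]
delta tool mm [13.9517 20.7358 26.5382] turn -1.71
```

View pics/s9.png

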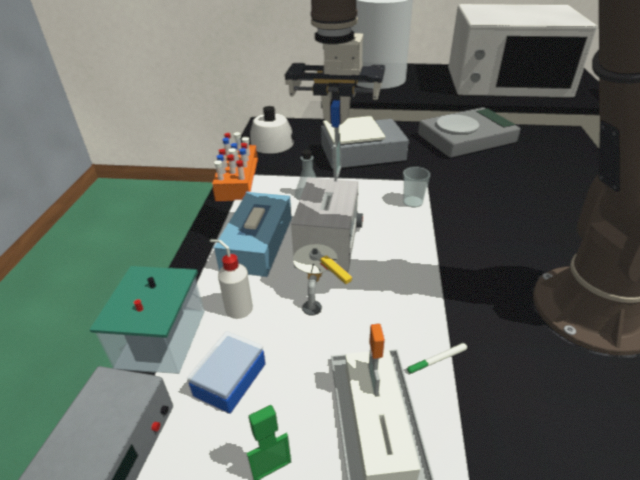

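View pics/w9.png

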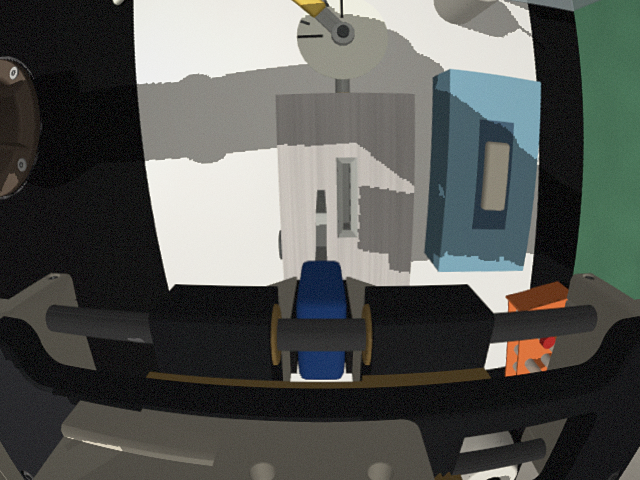

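```bash

python3 -m inch '[[[0.85,3,-40,0,0],[0.85,3,-40,0,0],[0.85,3,0,0,0],[0.85,3,15,0,0],[0.85,2,15,0,-1],[0.85,0,15,0,0],[0.85,0,15,0,0],[0.85,0,15,0,0],[0.85,0,12,0,0],[0.85,0,0,0,0]]]' >/dev/null;python3 go.py .592 -.168 .3 -3
```

```text
pos [ 0.5899 -0.1595  0.3243] jaw -2.36 tilt [-0.0171 -0.0136] F [ 0.2552  0.7207 -0.8747] T [-0.0585  0.0033 -0.0227] w 0.19393483648114967 clk 29.6 j [-0.3843  0.4362  0.8459  1.4899 -0.3087  1.3722  0.4377]
delta tool mm [-8.0393  2.8716 24.3821] turn 0.64
```

```bash

python3 -m inch '[[[0.85,-2,0,-20,0],[0.85,-2,0,-20,0],[0.85,-2,0,-20,0],[0.85,-2,0,-20,0],[0.85,0,0,50,0],[0.85,0,0,40,0],[0.85,0,0,-5,0],[0.85,0,0,0,0]]]' >/dev/null;python3 go.py .592 -.168 .3 -3
```

```text
pos [ 0.5954 -0.1674  0.3205] jaw -1.83 tilt [-0.0158 -0.017 ] F [-0.2742 -0.0941 -1.6591] T [-0.0916 -0.0174 -0.0489] w 0.19427463262616906 clk 30.4 j [-0.3651  0.4508  0.8412  1.4796 -0.3155  1.3679  0.4598]
delta tool mm [-0.3414 -3.0267 20.5177] turn 1.17
```

```bash

python3 -m inch '[[[0.85,0,0,10,1],[0.85,0,0,10,0],[0.85,0,0,10,0],[0.85,0,0,10,0],[0.85,0,0,0,0]]]' >/dev/null;python3 go.py .594 -.166 .27 -3
python3 - <<'E'
from h import *
snap('side','s10');snap('wrist','w10');snap('top','t10')
cv2.imwrite('pics/c10.png',cv2.resize(cv2.imread('pics/s10.png')[80:260,270:430],None,fx=3.3,fy=3.3,interpolation=2))
cv2.imwrite('pics/d10.png',cv2.resize(cv2.imread('pics/w10.png')[80:280,220:440],None,fx=3,fy=3,interpolation=2))
E
```

```text
pos [ 0.5971 -0.1687  0.2816] jaw -2.84 tilt [-0.0102 -0.0182] F [-0.7107 -0.0856 -2.0069] T [-0.0639  0.0636 -0.0224] w 0.19549919062653398 clk 30.9 j [-0.3608  0.4747  0.8314  1.5446 -0.3383  1.2821  0.4631]
delta tool mm [ 2.7836 -3.159  11.5675] turn 0.16
```

View pics/c10.png

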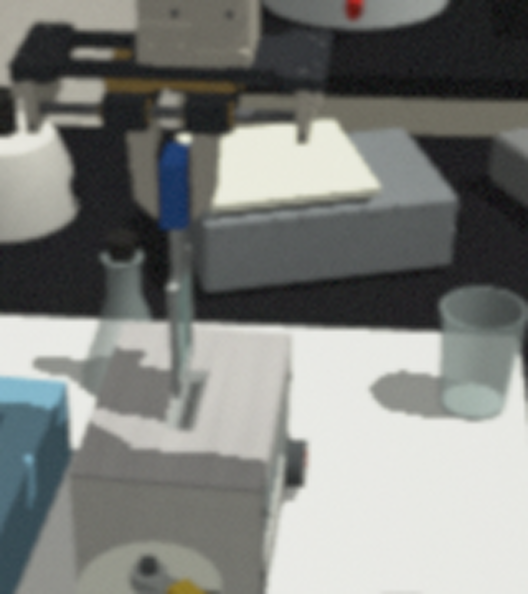

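View pics/d10.png

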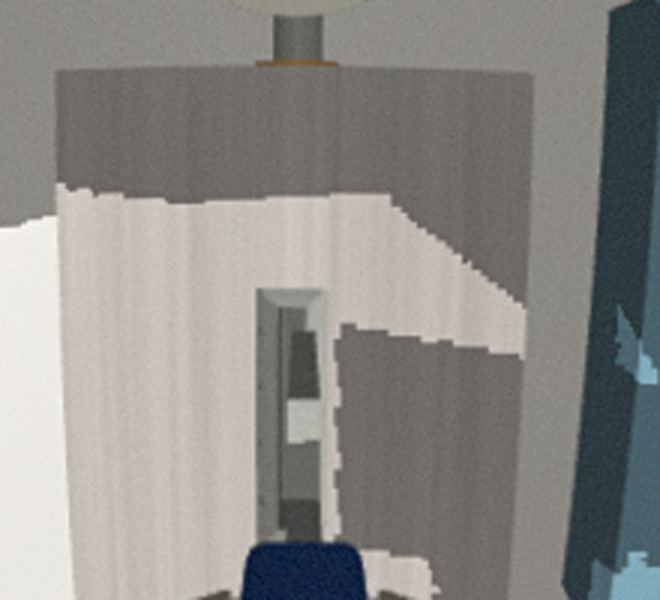

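```bash
python3 - <<'E'
from h import *
np.set_printoptions(precision=4,suppress=True)
c=lambda x,y:((x+.5)/3-.5+220,(y+.5)/3-.5+80)
print('mouth top-left/right', [onz('w10',c(*p),.135) for p in[(256,290),(328,290),(258,530),(322,530)]])
print('lower edge', [onz('w10',c(*p),.1575) for p in[(291,331),(317,331)]])
print('shoulder edge z .2425', [onz('w10',c(*p),.2425) for p in[(276,536),(321,536)]])
d=np.load('pics/w10.npz');W=R.from_rotvec(d['rot']).as_matrix();print(d['pos'],W[:,2],d['pos']+W@[0.032,0,.124])
cv2.imwrite('pics/e10.png',cv2.resize(cv2.imread('pics/w10.png')[165:270,280:345],None,fx=8,fy=7,interpolation=2)[:,:])
cv2.imwrite('pics/f10.png',cv2.resize(cv2.imread('pics/s10.png')[110:220,300:350],None,fx=8,fy=5,interpolation=2)[:,:])
E
```

```text
mouth top-left/right [array([ 0.5859, -0.1302,  0.135 ]), array([ 0.6056, -0.1311,  0.135 ]), array([ 0.5823, -0.1997,  0.135 ]), array([ 0.6008, -0.2005,  0.135 ])]
lower edge [array([ 0.5955, -0.1384,  0.1575]), array([ 0.6022, -0.1387,  0.1575])]
shoulder edge z .2425 [array([ 0.5932, -0.1632,  0.2425]), array([ 0.6017, -0.1636,  0.2425])]
[ 0.5974 -0.1689  0.2823] [-0.0095 -0.0184 -0.9998] [ 0.5978 -0.1392  0.1577]
```

View pics/e10.png

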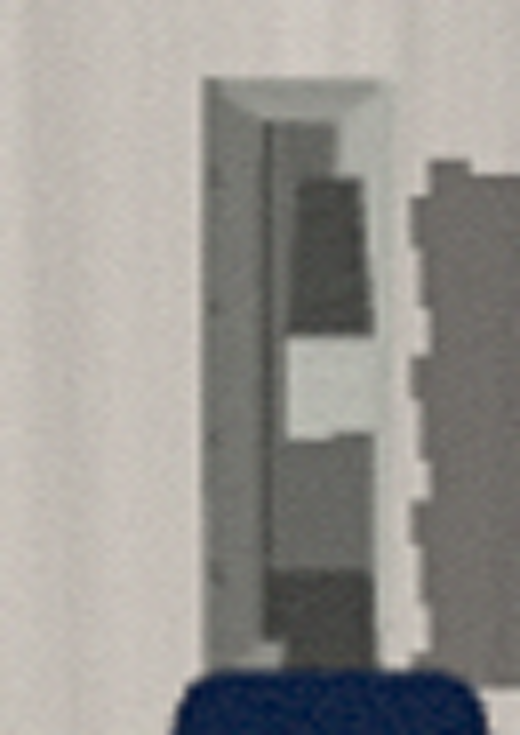

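View pics/f10.png

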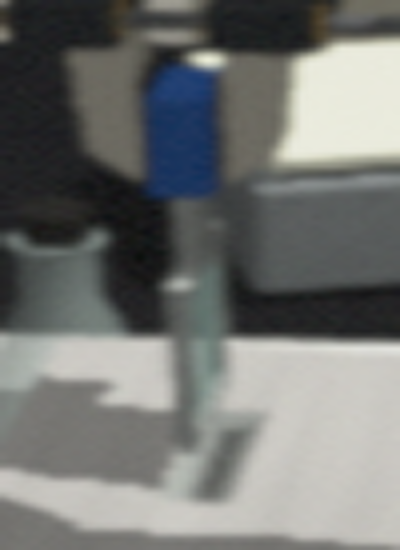

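```bash

python3 -m inch '[[[0.85,1.5,-4,0,0],[0.85,0,0,5,0],[0.85,0,0,6,0],[0.85,0,0,0,0]]]' >/dev/null;python3 go.py .593 -.167 .27 -3.2
python3 - <<'E'
from h import *
np.set_printoptions(precision=4,suppress=True)
snap('side','s11');snap('wrist','w11')
d=np.load('pics/w11.npz');W=R.from_rotvec(d['rot']).as_matrix();print(d['pos'],W[:,2],d['pos']+W@[0.032,0,.124])
cv2.imwrite('pics/e11.png',cv2.resize(cv2.imread('pics/w11.png')[165:265,270:355],None,fx=6,fy=6,interpolation=2))
cv2.imwrite('pics/f11.png',cv2.resize(cv2.imread('pics/s11.png')[110:220,290:360],None,fx=5,fy=5,interpolation=2)[:,:])
E
```

```text
pos [ 0.5939 -0.1678  0.2726] jaw -2.84 tilt [-0.0061 -0.019 ] F [ 0.7451 -0.1355 -1.506 ] T [-0.053   0.0604 -0.0206] w 0.1939726099477378 clk 31.45 j [-0.366   0.4717  0.8301  1.5717 -0.3396  1.2542  0.4657]
delta tool mm [ 0.8088 -0.8767  2.5476] turn 0.36
[ 0.594  -0.1679  0.2729] [-0.0057 -0.0192 -0.9998] [ 0.5949 -0.1383  0.1484]
```

View pics/e11.png

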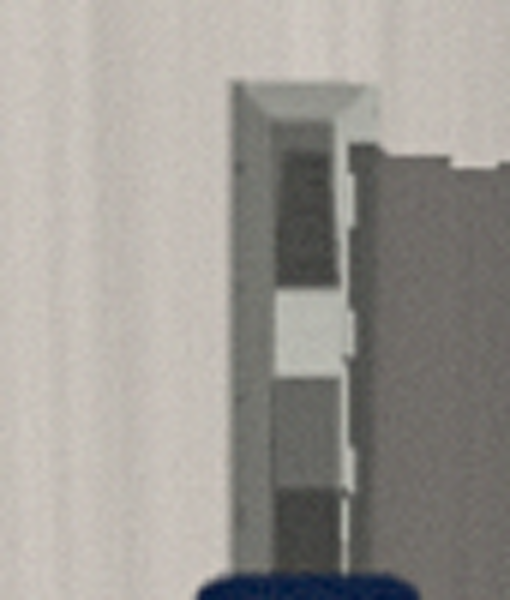

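View pics/f11.png

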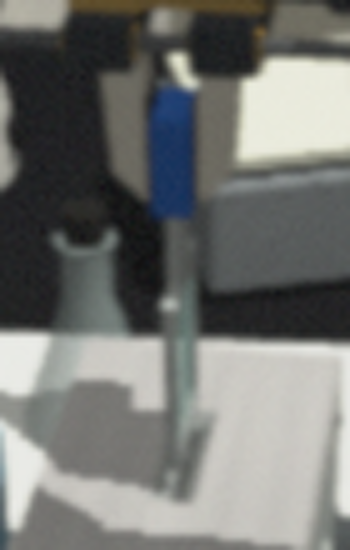

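```bash
python3 - <<'E'
from h import *
np.set_printoptions(precision=4,suppress=True)
c=lambda x,y:((x+.5)/6-.5+270,(y+.5)/6-.5+165)
print('mouth', [onz('w11',c(*p),.135) for p in[(232,82),(378,82),(233,560),(375,560)]])
print('throat',[onz('w11',c(*p),.129) for p in[(274,122),(333,122)]])
print('lower edge', [onz('w11',c(*p),.1484) for p in[(281,152),(331,152)]])
E
```

```text
mouth [array([ 0.5861, -0.1298,  0.135 ]), array([ 0.6055, -0.1307,  0.135 ]), array([ 0.5824, -0.197 ,  0.135 ]), array([ 0.6023, -0.1979,  0.135 ])]
throat [array([ 0.5912, -0.1363,  0.129 ]), array([ 0.5992, -0.1367,  0.129 ])]
lower edge [array([ 0.5925, -0.1374,  0.1484]), array([ 0.5988, -0.1377,  0.1484])]
```

```bash

python3 -m inch '[[[0.85,0,-0.4,5,0],[0.85,0,0,5,0],[0.85,0,0,4,0],[0.85,0,0,4,0]]]' >/dev/null;python3 go.py .5936 -.1678 .25 -3
python3 - <<'E'
from h import *
np.set_printoptions(precision=4,suppress=True)
snap('side','s12');snap('wrist','w12')
d=np.load('pics/w12.npz');W=R.from_rotvec(d['rot']).as_matrix();print(d['pos'],W[:,2],d['pos']+W@[0.032,0,.124])
cv2.imwrite('pics/e12.png',np.hstack([cv2.resize(cv2.imread('pics/w12.png')[165:265,270:355],None,fx=5,fy=5,interpolation=2),cv2.resize(cv2.imread('pics/s12.png')[120:220,295:360],None,fx=5,fy=5,interpolation=2)]))
E
```

```text
pos [ 0.5941 -0.1686  0.2544] jaw -2.84 tilt [-0.0044 -0.0197] F [ 0.5985 -0.6013 -0.4037] T [-0.0673  0.1452 -0.0172] w 0.19533221454721475 clk 31.95 j [-0.3607  0.4846  0.8221  1.5997 -0.3513  1.215   0.4765]
delta tool mm [ 0.8263 -0.4896  4.3431] turn 0.16
[ 0.5937 -0.1684  0.2537] [-0.0053 -0.0194 -0.9998] [ 0.5947 -0.1388  0.1291]
```

View pics/e12.png

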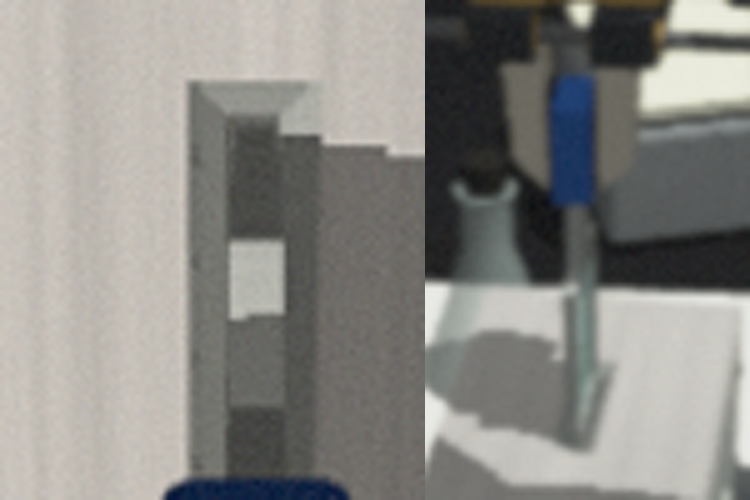

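```bash

python3 -m inch '[[[0.85,0.7,0,4,0],[0.85,0.2,0,4,0],[0.85,0.2,0,4,0]]]' >/dev/null;python3 go.py .5938 -.1678 .17 -3
python3 -m inch '[[[0.85,0.2,0,4,0],[0.85,0.2,0,4,0],[0.85,0.2,0,4,0]]]' >/dev/null;python3 go.py .5938 -.1678 .17 -3
```

```text
pos [ 0.5938 -0.1677  0.2416] jaw -2.86 tilt [-0.0049 -0.0196] F [-0.5071 -1.0316 -1.5421] T [-0.0963  0.1657  0.028 ] w 0.19323415613399192 clk 32.35 j [-0.3584  0.4941  0.8161  1.6185 -0.3596  1.1897  0.4821]
delta tool mm [ 1.329   0.2845 71.6177] turn 0.14
pos [ 0.5938 -0.1672  0.2285] jaw -2.85 tilt [-0.0049 -0.0196] F [ 0.0049  0.1134 -2.8856] T [-0.0553  0.1111  0.0029] w 0.19733396352774346 clk 32.65 j [-0.3548  0.5048  0.8092  1.637  -0.3691  1.1633  0.4893]
delta tool mm [ 0.6009  0.2608 58.459 ] turn 0.15
```

```bash

python3 -m inch '[[[0.85,0,0,4,0],[0.85,0,0,4,0],[0.85,0,0,4,0],[0.85,0,0,4,0]]]' >/dev/null;python3 go.py .5938 -.1676 .17 -3
python3 -m inch '[[[0.85,0,0,4,0],[0.85,0,0,4,0],[0.85,0,0,4,0],[0.85,0,0,4,0]]]' >/dev/null;python3 go.py .5938 -.1676 .17 -3
python3 - <<'E'
from h import *
snap('side','s13');snap('wrist','w13')
cv2.imwrite('pics/e13.png',np.hstack([cv2.resize(cv2.imread('pics/w13.png')[165:285,270:355],None,fx=5,fy=5,interpolation=2),cv2.resize(cv2.imread('pics/s13.png')[120:240,295:360],None,fx=5,fy=5,interpolation=2)]))
E
```

```text
pos [ 0.5937 -0.1676  0.2109] jaw -2.85 tilt [-0.0051 -0.0197] F [-0.1515 -0.494  -1.7901] T [-0.0596  0.1831 -0.0398] w 0.1959508880532016 clk 33.05 j [-0.3476  0.5202  0.7992  1.6598 -0.3825  1.1287  0.5007]
delta tool mm [ 0.7828  0.2849 40.9045] turn 0.15
pos [ 0.5936 -0.1679  0.1935] jaw -2.85 tilt [-0.005  -0.0197] F [-0.8959  0.0747 -2.3598] T [-0.0972  0.105  -0.0245] w 0.19194319927493908 clk 33.45 j [-0.3396  0.5362  0.7885  1.6813 -0.3968  1.0946  0.5127]
delta tool mm [ 0.8195  0.2795 23.4726] turn 0.15
```

View pics/e13.png

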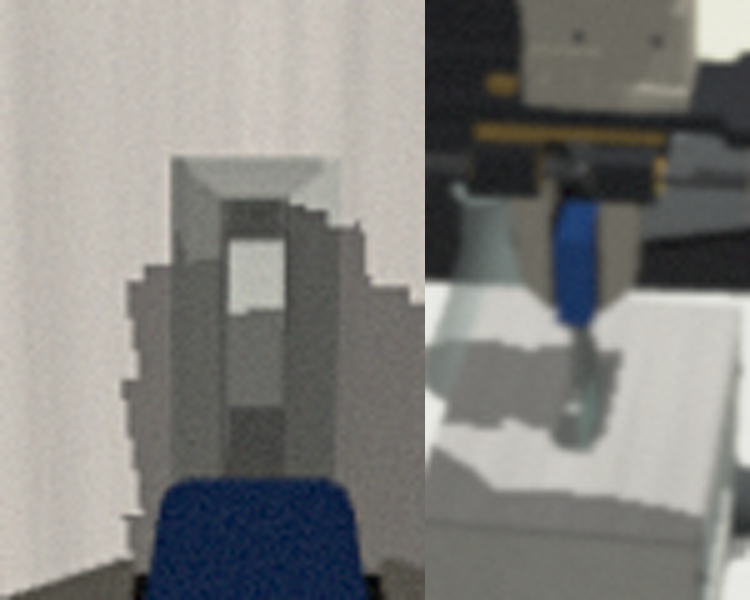

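```bash

python3 -m inch '[[[0.85,0,0,4,0],[0.85,0,0,4,0],[0.85,0,0,4,0],[0.85,0,0,4,0]]]' >/dev/null;python3 go.py .5938 -.1676 .169 -3
python3 - <<'E'
from h import *
snap('side','s14');snap('wrist','w14')
cv2.imwrite('pics/e14.png',np.hstack([cv2.resize(cv2.imread('pics/w14.png')[185:305,270:355],None,fx=5,fy=5,interpolation=2),cv2.resize(cv2.imread('pics/s14.png')[140:240,305:365],None,fx=6,fy=6,interpolation=2)]))
E
```

```text
pos [ 0.5935 -0.1683  0.1766] jaw -2.85 tilt [-0.005  -0.0197] F [ 0.1013 -0.1952 -2.2266] T [-0.0953  0.1433 -0.0026] w 0.19440545625235395 clk 33.95 j [-0.3312  0.5525  0.7772  1.701  -0.4114  1.0618  0.5248]
delta tool mm [0.8952 0.297  7.5744] turn 0.15
```

View pics/e14.png

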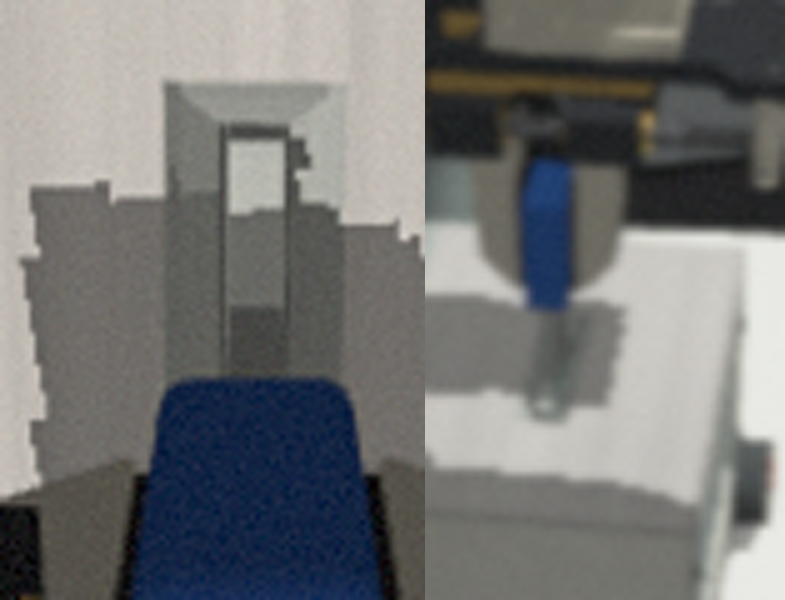

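```bash

cat > sh.py <<'E'
from h import *
import sys
f,x,y0,k,a,b=sys.argv[1],*map(float,sys.argv[2:7])
# shoulder +y corner: plane through dryer yaw -3: y-dir; use y=-.1375
o,v=ray(f,((x+.5)/k-.5+a,(y0+.5)/k-.5+b))
for Y in(-.1365,-.1375,-.1385):
    t=(Y-o[1])/v[1];print(Y,o+v*t)
E
python3 sh.py w14 257 137 5 270 185; python3 - <<'E'
from h import *
c=lambda x,y:((x+.5)/5-.5+270,(y+.5)/5-.5+185)
print([onz('w14',c(*p),.135) for p in[(165,82),(345,82)]],onz('w14',c(257,125),.129))
# grip top +y edge at crop y=380: z expected
E
```

```text
-0.1365 [ 0.59569037 -0.1365      0.13427937]
-0.1375 [ 0.59561382 -0.1375      0.12984998]
-0.1385 [ 0.59553727 -0.1385      0.12542059]
[array([ 0.58603243, -0.12973131,  0.135     ]), array([ 0.60553248, -0.13066203,  0.135     ])] [ 0.59566664 -0.13631077  0.129     ]
```

```bash

python3 -m inch '[[[0.85,0.2,0,4,0],[0.85,0,0,3,0],[0.85,0,0,0,0]]]' >/dev/null;python3 go.py .5938 -.1676 .17 -3
python3 - <<'E'
from h import *
snap('side','s15');snap('wrist','w15');snap('top','t15')
cv2.imwrite('pics/e15.png',np.hstack([cv2.resize(cv2.imread('pics/w15.png')[185:305,270:355],None,fx=5,fy=5,interpolation=2),cv2.resize(cv2.imread('pics/s15.png')[140:240,305:365],None,fx=6,fy=6,interpolation=2)]))
E
```

```text
pos [ 0.5934 -0.1681  0.1687] jaw -2.85 tilt [-0.0055 -0.0196] F [ 0.4755 -0.4007 -2.2693] T [-0.072   0.0432 -0.0295] w 0.19693069313904057 clk 34.35 j [-0.3276  0.5605  0.7717  1.7096 -0.4182  1.0473  0.5299]
delta tool mm [ 0.508   0.3742 -1.2746] turn 0.15
```

View pics/e15.png

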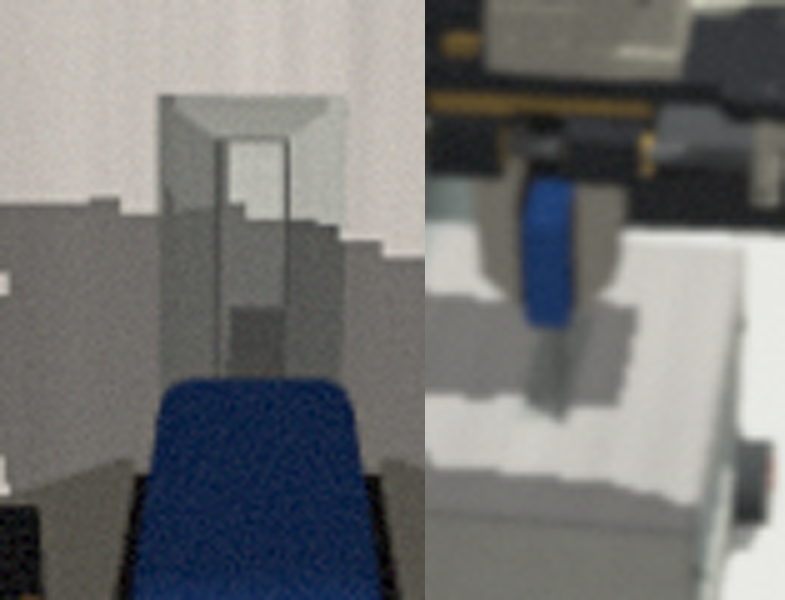

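View pics/s15.png

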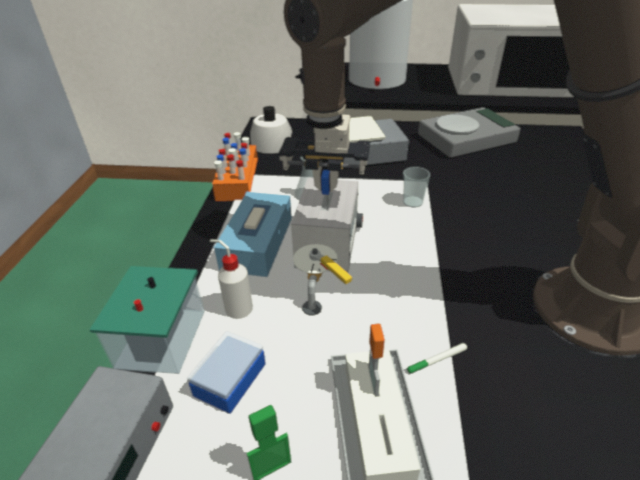

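```bash
python3 - <<'E'
from h import *
c=lambda x,y:((x+.5)/5-.5+290,(y+.5)/5-.5+180)
# lever direction now, from side view vs before: use s15 lever tip/base
cv2.imwrite('pics/g15.png',np.hstack([cv2.resize(cv2.imread('pics/s15.png')[230:300,280:370],None,fx=4,fy=4,interpolation=2),cv2.resize(cv2.imread('pics/t15.png')[190:260,280:370],None,fx=4,fy=4,interpolation=2)]))
E
```

```text
(no output)
```

View pics/g15.png

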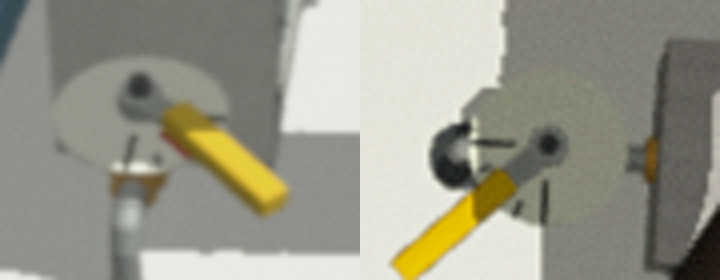

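```bash
python3 - <<'E'
from h import *
c=lambda x,y:((x-360+.5)/4-.5+280,(y+.5)/4-.5+190)
a=onz('t15',c(403,268),.124);b=onz('t15',c(505,184),.124);d=a-b;print(a,b,177-np.degrees(np.arctan2(d[1],d[0])))
d=a-[.6007,-.003,.124];print(177-np.degrees(np.arctan2(d[1],d[0])))
workorder.sign_off()
E
```

```text
[0.529051   0.07991127 0.124     ] [0.57837888 0.02202979 0.124     ] 46.56162825482673
46.16757978896226
the job is handed in; nothing more can be done
```

The job is done and handed in at about 34 s of the 64 s limit.

**What I did:** I turned the yellow lever over the red mark, let go of it and backed off. Then I lifted the blue carrier out of its pocket and lowered it slowly through the slot, and I was still holding it by the blue grip at hand-in.

**Last checks:**
- **Lever:** the top view gives 46–46.5°, about 1° past the 45° asked. The wrist view after I let go showed it midway between the end ticks and covering the red mark.
- **Carrier depth:** I put the frame's upper edge 5–9 mm below the dryer's top, from the height of the fingers. The last pictures agree. The side view shows the grip clear above the top.
- **Hanging freely:** the vertical force was about 2.3 N, close to what it was in free air, and sideways forces were under 1 N. I take that as the carrier not resting on the dryer, and no reading during the insertion suggested it was being forced.
- **Everything else:** the orange carrier, the green look-alike and the other items in the last side view look unmoved. I did not check the marker or beaker closely.

**What did not go smoothly:**
- **Gripper tilt:** the gripper drifted off vertical by up to about 3° during fast moves, so I spent several seconds moving up and down and in and out to straighten it. About 1.1° of tilt along the slot remained at the end, and the carrier still went in without trouble.
- **Camera disagreement:** the cameras disagreed on the slot centre by 2–3 mm along its length, so I used the wrist view to line up.

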